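Clear the model railway track and open the track cleaner

TASK

Get ready to clean the model railway's near track: first pick the two pale rock offcuts off it and drop both into the blue scrap bin. Then open the track cleaner's push-and-turn safety cap: grip it, press it down and keep it pressed while twisting it anticlockwise (seen from above) by about 70 degrees, and lift it off. Finish still holding the cap level in the gripper, clear of the bottle and about 6 cm straight above where it sat, without shifting the railcar, cottage, mug, glue, paint or screwdriver.

Things in the scene. Friction and masses are not known exactly. Their poses are not given: they have to be found in the camera images.
- layout: Fixed model railway board, 240 (x) by 360 (y) mm, green top 20 mm above the table, origin under its centre. The near track runs along its y axis at x = -60 mm, the siding at x = +30 mm; rail tops are 28 mm above the origin. Firs up to 100 mm tall, and the cottage, stand along its far edge (x = +90 mm).
- chip_a: Loose pale beige plaster rock offcut lying across the near track's rails, 48 (x) by 32 (y) by 30 mm tall (a rough crust rises to 36 mm), about 40 g; origin at the centre of its underside. Grip it across y.
- chip_b: Loose pale beige plaster rock offcut like chip_a, 42 (x) by 34 (y) by 28 mm tall (crust to 34 mm), about 35 g; origin at the centre of its underside. Grip it across y.
- bin: Open blue scrap bin, fixed, 140 by 140 mm outside, 70 mm tall, walls and floor 5 mm; origin under its centre. It stands on one side of the layout, the bottle on the other; the sides swap.
- bottle: Amber bottle of track cleaner, body 70 mm across, fixed in a 110 mm square steel bench clamp (it does not move or turn). Origin under the clamp's centre, z up along the bottle's axis. Its shoulder falls away below 130 mm; the neck above that is 30 mm across (39 mm over the flange under the cap).
- mouth (a point): Centre of the bottle's mouth, on its axis, 165 mm above the bottle's origin; the closed cap hides it. Bayonet: with the cap pressed down at least 6.5 mm (hard stop 9 mm) it turns anticlockwise seen from above; between 60 and 80 degrees (1.05 to 1.40 rad) from closed it lifts straight off; end stops at about 0 and 85 degrees. Unpressed it neither turns nor lifts.
- cap: White ribbed round safety cap, loose part locked on the bottle, 48 mm across and 36 mm tall, 30 g, red dash on top; origin at the centre of its lower rim. Closed, the rim is 149 mm and the top 185 mm above the bottle's origin, and its x axis lies along the bottle's.
- liner (a joint): Sprung liner under the cap: 0 with the cap up, 0.009 m fully pressed. It pushes the cap up with 3 N at 0 and 10 N at 0.009.
- railcar: Bystander: loose red railcar, 30 by 110 by 39 mm, on the siding; origin under its centre.
- cottage: Bystander: loose cream cottage with a red roof, 50 by 82 by 72 mm, on the layout's far edge; origin under its centre.
- mug: Bystander: loose blue mug, 76 mm across, 85 mm tall; origin under its centre.
- glue: Bystander: loose white glue bottle with an orange cap, 48 mm across, 100 mm tall; origin under its centre.
- paint: Bystander: loose paint jar with a green cap, 44 mm across, 50 mm tall; origin under its centre.
- driver: Bystander: loose screwdriver with a yellow handle, 160 mm long, lying between the robot and the layout.

How it is judged:
On the way, in this order (a step that is already met when the one before it is completed fails the run):
1. both rock offcuts lie released in the scrap bin (x of chip_a in the frame of bin between -0.068 and 0.068 m and y of chip_a in the frame of bin between -0.068 and 0.068 m and z of each of chip_a, chip_b in the frame of bin below 0.065 m and contact force between each of chip_a, chip_b and the fingers below 0.1 N and linear speed of each of chip_a, chip_b below 0.05 m/s and x of chip_b in the frame of bin between -0.068 and 0.068 m and y of chip_b in the frame of bin between -0.068 and 0.068 m), for 0.2 s.
2. the cap is pressed down on its bottle while still closed (value of joint liner above 0.0045 m and angle between the x axis of cap and the x axis of bottle, either way round below 0.35 rad), for 0.05 s.
3. the cap is twisted to its open position on the bottle (angle between the x axis of cap and the x axis of bottle, either way round above 0.95 rad and z of cap in the frame of bottle below 0.153 m and horizontal distance between cap and mouth below 0.008 m), for 0.05 s.
At the end, for the whole second after the job is handed in: The gripper holds the cap, still, level (tilt under 0.3 rad), its rim 30 to 120 mm higher than when closed and within 30 mm of the bottle's axis, touching no part of the bottle; both offcuts lie in the bin, released (all of step 1 and z of cap in the frame of bottle between 0.179 and 0.269 m and horizontal distance between cap and mouth below 0.03 m and angle between cap's own z axis and vertical below 0.3 rad and linear speed of cap below 0.03 m/s and contact force between cap and the fingers above 1 N and contact force between cap and bottle below 0.1 N); the arm keeps its last pose, push and grip.
It fails at once if the railcar, cottage, mug, glue, paint or screwdriver is shifted by more than 30 mm (distance of any of railcar, cottage, mug, glue, paint, driver from where it was at the start of the episode above 0.03 m).
It also fails if it takes over 72 s, if anything falls off the work surface, if the arm or the gripper's body presses on something with over 40 N, if the wrist force passes 120 N, or if a joint passes its speed limit or range.

ROBOT

A 6-joint arm with a two-finger parallel gripper is mounted at the origin on the work surface. World frame = base frame: x ahead of the robot, y to its left, z up, the work surface at z = 0. Lengths are in m, angles in rad, forces in N, time in s.
With the tool pointing down it reaches from about 0.3 to 0.875 m from the base axis. Payload 6.4 kg.
Tool frame: the origin (TCP) lies on the centre line of the jaws, within the pads' length; the fingertips stand 25 mm ahead of it and the grasp point (between the pads) lies 6 mm ahead of it (ctrl.tip_reach is the distance from the TCP to the fingertips, in m); z points along the fingers, y is the line along which they close (so a half turn about z gives the same grasp; the last joint's range is limited). The gripper opens to 85 mm and grips with 20 to 120 N. Pads are 22 mm wide; open, the fingers measure 114 mm over their backs; the gripper's body (76 mm by 85 mm) begins 54 mm behind the grasp point. The pads swing forward as they close: fully open they stand 13 mm farther back than shut.
Start: joints at [0.91, 0.181, 1.607, -0, 1.354, -0.206], TCP at [0.253, 0.517, 0.256] pointing down, gripper open.
Joint ranges: [-2.99, 2.99], [-0.89, 2.07], [0.3, 2.58], [-1.14, 4.28], [0, 2.63], [-3.12, 3.12]. Speed limits (rad/s): [2.57, 2.57, 3.01, 3.14, 3.14, 3.14].

INTERFACE

Orientations are given as a unit quaternion [w, x, y, z].
In Python, from bench import ctrl gives the robot as it stands.
- The arm moves only by the tool servo_tool, never from a script. Its argument "motion" is a list that holds one entry, the list of rows, each a list of 5 numbers: the shift along the tool's x, y, z in cm, then the turn about the tool's z in degrees, then the closure, from -1 (fully open) to 1 (shut). In form: [[[dx, dy, dz, twist, claw], ...]]. A call has 1 to 5 rows; each row is the pose to reach, as a shift and turn from the pose commanded when the call began, along the tool's axes at that moment; what a row does not reach only later rows make up. A row lasts 1/10 s, in which the tool goes at most 50 mm and 8.59 degrees, less where a joint would pass 70% of its speed; a pose out of reach is approached as far as the arm can. A call with a gripper value outside its range is refused whole. The fingers move at their own pace and stop on an object; the grip force is fixed at half the most. Time passes only in rows, so rows that repeat a pose let the fingers close. It gives the time, the measured TCP pose, the force, the opening and the grip force at its end, in the units of the state.
- ctrl.get_obs(): the state, without advancing time (a new reading comes with each control period).
- ctrl.camera(name): name is "side" or "top"; returns a dict with "pixels" (384x512x3 uint8, red, green, blue), "depth" (384x512 float32, m along the optical axis (not along the pixel's ray), 0 where there is no reading), "fx", "fy", "cx", "cy" (pixels), "R" (3x3) and "t" (3): a world point X has camera coordinates R X + t. Camera axes: x right, y down, z forward; pixel columns grow to the right and rows downward; lengths in m; the calibration is good to about 2 mm. A picture is of the moment at which its call begins.
- ctrl.hand_in(): hands the job in; it is judged then, once.
The state is a dict: "time_s": time; "q": joint angles; "dq": joint speeds; "joint_efforts": joint torques, N m; "eef_pos": TCP position; "eef_rot": TCP orientation; "wrist_force": force on the tool from outside, world axes, zero at the start; "torque": the same for the moment, N m; "opening": opening from 0.0 (shut) to 1.0 (fully open); "grasp_force": force on a finger pad.
Only numpy, scipy, OpenCV 4.12 (cv2) and the standard library are available. Lean on these libraries where they do the work, as an engineer would, in place of code of your own. Each camera call takes 0.05 s, during which the arm holds its last target. There are 200 camera calls.

## Working session

There is one attempt and no reset: what is moved stays moved. The work goes in short steps, Python scripts to look and compute and a tool call to move; the robot and the scene stay as the last step left them, time stands still between calls to the robot, and variables do not carry over. Pictures are saved under pics/ and viewed, at most 10 in all, crops included, and the job is handed in when it is done.

Besides the shell and the picture viewer there is one more tool, called after ">>>" as name(argument=value, ...), one argument or row to a line, values as JSON. servo_tool: Moves the arm, as the interface text tells. Its arguments: {"type":"object","properties":{"motion":{"type":"array"}},"required":["motion"]}

```bash
mkdir -p pics
cat > h.py <<'E'
import numpy as np,cv2
from bench import ctrl
def snap(n,f):
    c=ctrl.camera(n); cv2.imwrite(f'pics/{f}.png',c['pixels'][:,:,::-1]); np.savez(f'pics/{f}.npz',**c); return c
def cloud(c):
    v,u=np.mgrid[:384,:512]; d=c['depth']
    P=np.stack([(u-c['cx'])/c['fx']*d,(v-c['cy'])/c['fy']*d,d],-1)
    return (P-c['t'])@c['R']
E
python3 - <<'E'
from h import *
for n in('top','side'):
    c=snap(n,n+'0'); print(n,(-c['R'].T@c['t']).round(3),c['R'].round(2).tolist(),c['fx'])
o=ctrl.get_obs(); print(o['time_s'],o['eef_pos'],o['eef_rot'],o['wrist_force'],ctrl.tip_reach)
E
```

```text
top [0.307 0.077 1.601] [[0.01, -1.0, 0.02], [-0.99, -0.01, -0.15], [0.15, -0.01, -0.99]] 491.0639817498082
side [0.481 1.042 1.092] [[-1.0, -0.08, 0.02], [-0.07, 0.71, -0.7], [0.04, -0.7, -0.71]] 420.05701729850074
0.1 [0.25226756 0.51618797 0.2554601 ] [-3.49857324e-04  2.25436841e-01  9.74257443e-01 -7.37264690e-04] [ 0.2510104  -0.1177632  -0.45165642] 0.025
```

View pics/top0.png

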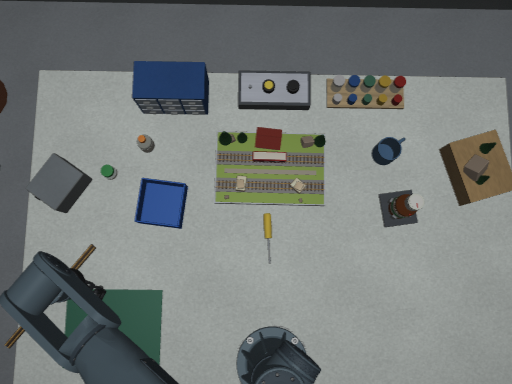

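View pics/side0.png

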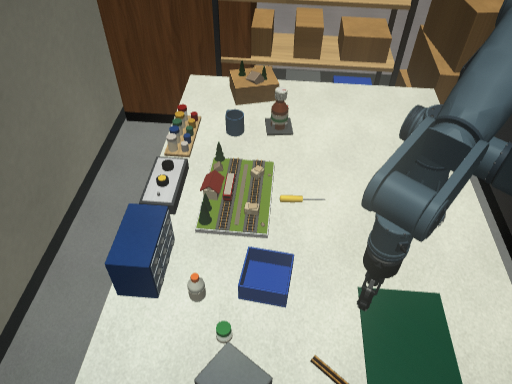

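The top view shows the chips at about (241,183) and (298,186), the bin at (162,203), and the white cap at (416,202). Next I'll measure them and look at enlarged crops.

Run:
```python
from h import *
c=dict(np.load('pics/top0.npz')); P=cloud(c); I=c['pixels']
a=cv2.resize(I[165:210,215:325],None,fx=7,fy=7,interpolation=cv2.INTER_CUBIC)
b=cv2.resize(I[180:235,370:430],None,fx=5,fy=5,interpolation=cv2.INTER_CUBIC)
o=np.zeros((600,800,3),np.uint8); o[:a.shape[0],:a.shape[1]]=a; o[320:320+b.shape[0],:b.shape[1]]=b
cs=dict(np.load('pics/side0.npz'));b=cv2.resize(cs['pixels'][80:140,260:305],None,fx=4.5,fy=4.5,interpolation=cv2.INTER_CUBIC);o[320:590,400:400+b.shape[1]]=b[:270]
cv2.imwrite('pics/crop1.png',o[:,:,::-1])
def rect(p,n):
    r=cv2.minAreaRect((p[:,:2]*1000).astype(np.float32)); print(n,len(p),np.round(r[0],1),np.round(r[1],1),round(r[2],1),'z',np.percentile(p[:,2],[5,50,95]).round(4))
def win(P,u0,u1,v0,v1): return P[v0:v1,u0:u1].reshape(-1,3)
for n,w in (('a',(230,253,172,196)),('b',(286,312,174,198))):
    p=win(P,*w); rect(p[p[:,2]>.046],n)
p=win(P,130,192,172,232); rect(p[(p[:,2]>.06)&(p[:,2]<.08)],'binrim')
p=win(P,212,330,150,210); rect(p[(p[:,2]>.015)&(p[:,2]<.06)],'board')
p=win(P,375,430,180,230); rect(p[p[:,2]>.176],'captop'); q=p[(p[:,2]>.01)&(p[:,2]<.12)]; rect(q,'clamp'); print(p[:,2].max())
S=cloud(cs)
p=win(S,270,292,80,106); m=(p[:,2]>.178)&(p[:,2]<.2); rect(p[m],'captop side')
p=win(S,248,266,160,182); rect(p[p[:,2]>.046],'b side')
p=win(S,242,262,198,218); rect(p[p[:,2]>.046],'a side')
p=win(S,236,298,245,308); rect(p[(p[:,2]>.06)&(p[:,2]<.08)],'bin side')
```

```text
a 159 [445.5  98.9] [278.3  35.7] 1.8 z [0.0533 0.0613 0.0713]
b 143 [444.1   2.3] [ 42.1 309.2] 53.8 z [0.0512 0.0591 0.0678]
binrim 337 [493.3 355.5] [142.  140.4] 82.9 z [0.0618 0.0703 0.0757]
board 5423 [586.7   0.6] [184.8 376.8] 0.2 z [0.0174 0.0238 0.0337]
captop 237 [ 392.1 -182.6] [ 48.4 543.7] 23.3 z [0.1806 0.1875 0.1943]
clamp 907 [ 499.9 -429.6] [171.2 162.3] 87.9 z [0.0108 0.0179 0.1138]
1.6010063347155428
captop side 75 [ 491.  -409.3] [44.7 51.6] 22.6 z [0.1803 0.1845 0.1888]
b side 93 [529.6 475.6] [  43.7 1136.4] 2.7 z [0.0469 0.0566 0.0641]
a side 135 [533.1 565.6] [ 50.  957.4] 3.3 z [0.0477 0.0588 0.0659]
bin side 450 [493.6 356.4] [146.3 140. ] 83.5 z [0.0612 0.0684 0.0727]
```

View pics/crop1.png

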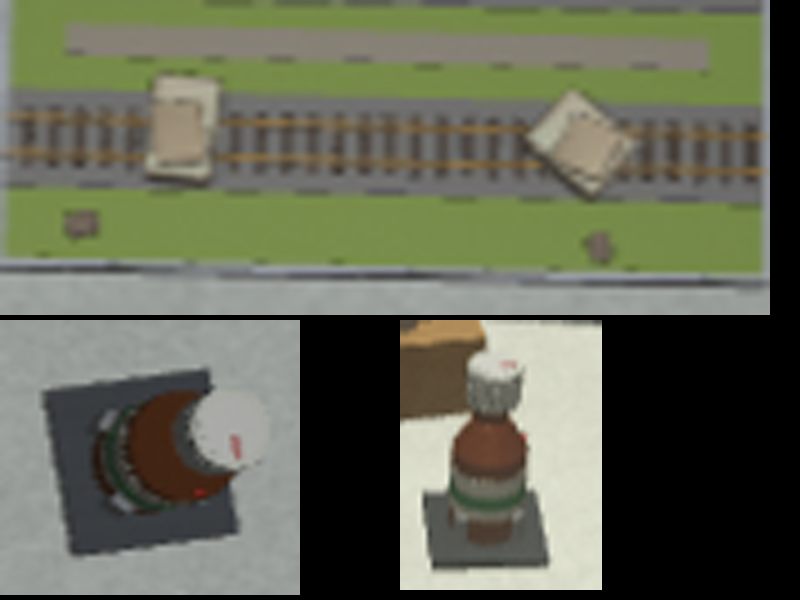

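The crop shows chip_a nearly square to the track and chip_b turned by roughly 40°. The cap disc is centred at about crop (231,428). I'll refine these by projecting them onto the known heights.

```bash
cat >> h.py <<'E'
def ray(c,u,v,z):
    d=c['R'].T@np.array([(u-c['cx'])/c['fx'],(v-c['cy'])/c['fy'],1]); o=-c['R'].T@c['t']; return o+d*(z-o[2])/d[2]
def rect(p,n):
    r=cv2.minAreaRect((p[:,:2]*1000).astype(np.float32)); print(n,len(p),np.round(r[0],1),np.round(r[1],1),round(r[2],1),'z',np.percentile(p[:,2],[5,50,95]).round(4))
def win(P,u0,u1,v0,v1):
    p=P[v0:v1,u0:u1].reshape(-1,3); return p[p[:,2]<.5]
E
python3 - <<'E'
from h import *
c=dict(np.load('pics/top0.npz')); P=cloud(c); cs=dict(np.load('pics/side0.npz')); S=cloud(cs)
for n,z,k in (('a',.058,[(154,73),(220,80),(210,185),(147,178)]),('b',.056,[(573,90),(640,145),(592,198),(525,148)])):
    q=np.array([ray(c,215+(x-3)/7,165+(y-3)/7,z) for x,y in k]); rect(q,n+' corners')
    e=q[1]-q[0]; f=q[3]-q[0]; print(np.degrees(np.arctan2(e[1],e[0])),np.degrees(np.arctan2(f[1],f[0])),np.linalg.norm(e),np.linalg.norm(f))
for n,w in (('a',(230,253,172,196)),('b',(286,312,174,198))):
    p=win(P,*w); rect(p[p[:,2]>.046],n)
for n,w in (('b',(246,268,160,182)),('a',(242,262,198,218))):
    p=win(S,*w); rect(p[p[:,2]>.046],n+' side')
p=win(P,395,430,180,225); rect(p[p[:,2]>.176],'cap')
p=win(S,268,294,80,106); p=p[(p[:,1]>-.46)];rect(p[p[:,2]>.178],'cap side')
cap=np.array([ray(c,370+(x-2)/5,180+(y-322)/5,.185) for x,y in [(231,428),(191,428),(272,428),(231,387),(231,470),(235,436),(239,458)]]);print(cap.round(4))
clamp=[(42,390),(207,370),(240,532),(73,556)]
for z in(0.0,.02): rect(np.array([ray(c,370+(x-2)/5,180+(y-322)/5,z) for x,y in clamp]),'clamp%g'%z)
p=win(P,372,425,180,230);print(np.percentile(p[(p[:,2]>.006)&(p[:,2]<.05)][:,2],[10,50,90]))
print(ray(cs,260+(495-402)/4.5,80+(365-322)/4.5,.185))
E
```

```text
a corners 4 [558.4 102.2] [30.2 49. ] 85.4 z [0.058 0.058 0.058]
-95.36614107932485 177.20369200366883 0.030246417398939608 0.048468023016314074
b corners 4 [553.1 -80.4] [39.5 34.9] 51.0 z [0.056 0.056 0.056]
-129.34852556809622 141.00900792911932 0.039489845343588986 0.03489433861659355
a 154 [559.7 102.7] [31.9 48. ] 83.8 z [0.0533 0.0609 0.0677]
b 142 [555.3 -78.8] [41.2 34.6] 48.2 z [0.0512 0.059  0.0677]
b side 92 [555.4 -74.4] [42.5 33.8] 48.7 z [0.0469 0.0566 0.0635]
a side 134 [560.4 106.3] [36.3 48.7] 83.3 z [0.0477 0.0588 0.0655]
cap 227 [ 489.8 -409.6] [46.2 48.2] 46.0 z [0.1805 0.1874 0.1915]
cap side 75 [ 491.  -409.3] [44.7 51.6] 22.6 z [0.1803 0.1845 0.1888]
[[ 0.4906 -0.4124  0.185 ]
 [ 0.4903 -0.3889  0.185 ]
 [ 0.4909 -0.4365  0.185 ]
 [ 0.5148 -0.4133  0.185 ]
 [ 0.466  -0.4114  0.185 ]
 [ 0.4859 -0.4145  0.185 ]
 [ 0.473  -0.4164  0.185 ]]
clamp0 4 [ 492.1 -415.5] [110.9 112.3] 8.8 z [0. 0. 0.]
clamp0.02 4 [ 489.8 -409.4] [109.5 110.9] 8.8 z [0.02 0.02 0.02]
[0.00695096 0.01345017 0.02154708]
[ 0.49136726 -0.40686011  0.185     ]
```

```bash
cat >> h.py <<'E'
from scipy.spatial.transform import Rotation as Ro
def to(x,y,z,ang):
    o=ctrl.get_obs(); q=o['eef_rot']; R=Ro.from_quat([q[1],q[2],q[3],q[0]]).as_matrix()
    d=R.T@(np.array([x,y,z])-o['eef_pos'])*100; a=np.degrees(np.arctan2(R[1,1],R[0,1]))
    t=-((ang-a+90)%180-90)
    print('shift',d.round(2),'twist',round(t,1),'yang',round(a,1),'tilt',R[2,2].round(4),'q',o['q'].round(2),'t',o['time_s'],'F',o['wrist_force'].round(1),'op',round(float(o['opening']),3),'gf',round(float(o['grasp_force']),1))
E
python3 -c "
from h import *
to(.559,.103,.20,84.5)"
```

```text
shift [-45.71 -23.64   5.57] twist -20.6 yang 63.9 tilt -1.0 q [ 0.91  0.18  1.61  0.    1.35 -0.21] t 0.1 F [ 0.3 -0.1 -0.5] op 1.0 gf 0.0
```

>>> servo_tool(
  motion=[
    [[-4.4, -2.3, 0, -7, -1], [-8.8, -4.6, 0, -14, -1], [-13.2, -6.9, 0, -20.6, -1], [-17.6, -9.2, 0, -20.6, -1], [-22, -11.4, 0, -20.6, -1]],
  ],
)

```text
time_s: 0.6
eef_pos: [0.4006, 0.3158, 0.256]
eef_rot: [-0.0, 0.047, 0.999, -0.0]
wrist_force: [0.5, -0.7, 0.6]
opening: 1.001
grasp_force: 0.0
```

```bash
python3 -c "
from h import *
to(.559,.103,.15,84.5)"
```

```text
shift [-17.78 -19.68  10.6 ] twist 0.1 yang 84.6 tilt -1.0 q [ 0.43  0.03  1.77  0.    1.34 -1.04] t 0.6 F [ 0.5 -0.7  0.6] op 1.001 gf 0.0
```

>>> servo_tool(
  motion=[
    [[-3, -3.3, 1.5, 0, -1], [-6, -6.6, 3, 0, -1], [-9, -9.9, 5, 0, -1], [-12, -13.2, 7, 0, -1], [-15, -16.5, 9, 0, -1]],
  ],
)

```text
time_s: 1.1
eef_pos: [0.5344, 0.1373, 0.1653]
eef_rot: [-0.0, 0.048, 0.999, 0.0]
wrist_force: [-0.1, 0.3, 0.4]
opening: 1.001
grasp_force: 0.0
```

```bash
python3 -c "
from h import *
to(.559,.103,.10,84.5)"
```

```text
shift [-2.78 -3.18  6.53] twist 0.0 yang 84.5 tilt -1.0 q [ 0.04  0.23  1.75  0.    1.17 -1.44] t 1.1 F [-0.1  0.3  0.4] op 1.001 gf 0.0
```

>>> servo_tool(
  motion=[
    [[-2.8, -3.2, 2, 0, -1], [-2.8, -3.2, 6.5, 0, -1], [-2.8, -3.2, 6.5, 0, -1]],
  ],
)

```text
time_s: 1.4
eef_pos: [0.5543, 0.1031, 0.0949]
eef_rot: [-0.006, 0.049, 0.999, -0.0]
wrist_force: [-1.5, 0.1, -1.6]
opening: 0.996
grasp_force: 0.0
```

Run:
```python
from h import *
to(.559,.103,.056,84.5)
c=snap('top','t1'); s=snap('side','s1')
a=cv2.resize(c['pixels'][150:210,200:280],None,fx=5,fy=5); b=cv2.resize(s['pixels'][150:240,190:290],None,fx=4,fy=4)
o=np.zeros((360,800,3),np.uint8); o[:300,:400]=a;o[:360,400:]=b; cv2.imwrite('pics/c2.png',o[:,:,::-1])
```

```text
shift [-0.52  0.04  3.89] twist -0.1 yang 84.4 tilt -0.9999 q [-0.03  0.36  1.74 -0.    1.05 -1.5 ] t 1.4 F [-1.5  0.1 -1.6] op 0.996 gf 0.0
```

View pics/c2.png

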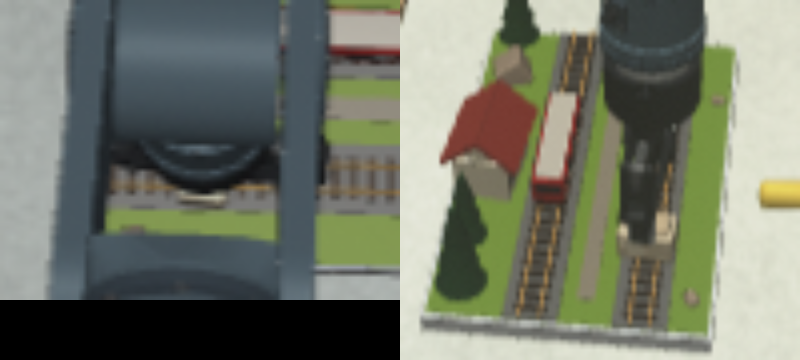

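The gripper straddles chip_a at about (645,235) in the crop, so I'll descend and grip.

>>> servo_tool(
  motion=[
    [[0, 0, 2, 0, -1], [0, 0, 3.9, 0, -1], [0, 0, 3.9, 0, -1], [0, 0, 3.9, 0, 1], [0, 0, 3.9, 0, 1]],
  ],
)

```text
time_s: 2.0
eef_pos: [0.56, 0.105, 0.0646]
eef_rot: [0.002, 0.047, 0.999, 0.0]
wrist_force: [-1.0, 0.3, 0.5]
opening: 0.693
grasp_force: 0.0
```

>>> servo_tool(
  motion=[
    [[0, 0, 0, 0, 1], [0, 0, 0, 0, 1], [0, 0, 0, 0, 1], [0, 0, 0, 0, 1]],
  ],
)

```text
time_s: 2.4
eef_pos: [0.5597, 0.1045, 0.0637]
eef_rot: [0.001, 0.048, 0.999, 0.0]
wrist_force: [-0.8, 0.3, 7.2]
opening: 0.362
grasp_force: 61.0
```

>>> servo_tool(
  motion=[
    [[0, 0, -2, 0, 1], [0, 0, -5, 0, 1], [0, 0, -9, 0, 1], [0, 0, -12, 0, 1], [0, 0, -12, 0, 1]],
  ],
)

```text
time_s: 2.9
eef_pos: [0.5617, 0.1044, 0.1878]
eef_rot: [0.005, 0.048, 0.999, 0.0]
wrist_force: [0.6, -0.6, -0.4]
opening: 0.358
grasp_force: 60.2
```

```bash
python3 -c "
from h import *
to(.493,.356,.13,84.5)"
```

```text
shift [ 9.29 24.39  5.71] twist 0.0 yang 84.5 tilt -1.0 q [-0.02  0.24  1.69  0.    1.21 -1.5 ] t 2.9 F [ 0.6 -0.6 -0.4] op 0.358 gf 60.2
```

>>> servo_tool(
  motion=[
    [[1.5, 4.5, 0, 0, 1], [3, 9.2, 0, 0, 1], [4.5, 13.8, 0, 0, 1], [6, 18.4, 0, 0, 1], [7, 22, 2, 0, 1]],
  ],
)

```text
time_s: 3.4
eef_pos: [0.5102, 0.3333, 0.1642]
eef_rot: [0.002, 0.047, 0.999, 0.001]
wrist_force: [0.6, 0.1, 1.3]
opening: 0.361
grasp_force: 60.2
```

```bash
python3 -c "
from h import *
to(.52,.356,.08,84.5)"
```

```text
shift [-0.73  2.34  8.43] twist 0.1 yang 84.6 tilt -1.0 q [ 0.38  0.35  1.6   0.    1.19 -1.09] t 3.4 F [0.6 0.1 1.3] op 0.361 gf 60.2
```

>>> servo_tool(
  motion=[
    [[-0.7, 2.3, 2, 0, 1], [-0.7, 2.3, 6, 0, 1], [-0.7, 2.3, 8.4, 0, 1], [-0.7, 2.3, 8.4, 0, 1], [-0.7, 2.3, 8.4, 0, -0.2]],
  ],
)

```text
time_s: 3.9
eef_pos: [0.5186, 0.3521, 0.0778]
eef_rot: [-0.001, 0.048, 0.999, -0.0]
wrist_force: [-0.4, -0.3, -0.1]
opening: 0.51
grasp_force: 0.0
```

>>> servo_tool(
  motion=[
    [[0, 0, 0, 0, -0.2], [0, 0, 0, 0, -0.2], [0, 0, 0, 0, -0.2]],
  ],
)

```text
time_s: 4.2
eef_pos: [0.52, 0.3526, 0.0799]
eef_rot: [0.001, 0.048, 0.999, 0.001]
wrist_force: [-0.5, 0.9, -0.5]
opening: 0.599
grasp_force: 0.0
```

>>> servo_tool(
  motion=[
    [[0, 0, -3, 0, -0.2], [0, 0, -7, 0, -0.2], [0, 0, -10, 0, -1], [0, 0, -10, 0, -1]],
  ],
)

```text
time_s: 4.6
eef_pos: [0.5222, 0.3538, 0.1851]
eef_rot: [0.005, 0.048, 0.999, 0.002]
wrist_force: [1.7, 0.5, 0.1]
opening: 0.917
grasp_force: 0.0
```

```bash
python3 -c "
from h import *
to(.555,-.079,.18,140)"
```

```text
shift [ -7.37 -42.77   0.35] twist -55.5 yang 84.5 tilt -0.9999 q [ 0.41  0.36  1.53  0.    1.24 -1.07] t 4.6 F [1.7 0.5 0.1] op 0.917 gf 0.0
```

>>> servo_tool(
  motion=[
    [[-0.8, -4.9, 0, -8, -1], [-1.6, -9.8, 0, -16, -1], [-2.4, -14.7, 0, -24, -1], [-3.2, -19.6, 0, -32, -1], [-4, -24, 0, -40, -1]],
  ],
)

```text
time_s: 5.1
eef_pos: [0.5355, 0.1126, 0.1784]
eef_rot: [0.0, -0.293, 0.956, -0.0]
wrist_force: [-0.0, -0.3, 1.0]
opening: 0.998
grasp_force: 0.0
```

```bash
python3 -c "
from h import *
to(.555,-.079,.10,140)"
```

```text
shift [  9.12 -16.97   7.84] twist -15.9 yang 124.1 tilt -1.0 q [-0.01  0.2   1.75 -0.    1.19 -2.17] t 5.1 F [-0.  -0.3  1. ] op 0.998 gf 0.0
```

>>> servo_tool(
  motion=[
    [[2.2, -4.2, 1, -8, -1], [4.4, -8.4, 2, -15.9, -1], [6.6, -12.6, 3, -15.9, -1], [9.1, -17, 5, -15.9, -1], [9.1, -17, 7.8, -15.9, -1]],
  ],
)

```text
time_s: 5.6
eef_pos: [0.5568, -0.0834, 0.102]
eef_rot: [0.002, -0.417, 0.909, -0.003]
wrist_force: [-0.0, 0.4, 0.0]
opening: 0.997
grasp_force: 0.0
```

>>> servo_tool(
  motion=[
    [[0, 0, 0, 0, -1], [0, 0, 0, 0, -1]],
  ],
)

```text
time_s: 5.8
eef_pos: [0.5538, -0.0769, 0.1]
eef_rot: [-0.001, -0.42, 0.908, 0.001]
wrist_force: [0.4, 0.7, 0.3]
opening: 0.998
grasp_force: 0.0
```

Run:
```python
from h import *
to(.555,-.079,.056,140)
c=snap('top','t2'); s=snap('side','s2')
a=cv2.resize(c['pixels'][175:235,130:210],None,fx=4,fy=4); b=cv2.resize(s['pixels'][130:220,210:310],None,fx=5,fy=5)
o=np.zeros((450,820,3),np.uint8); o[:240,:320]=a;o[:450,320:]=b; cv2.imwrite('pics/c3.png',o[:,:800,::-1])
```

```text
shift [ 0.08 -0.24  4.4 ] twist -0.4 yang 139.6 tilt -1.0 q [-0.35  0.34  1.76  0.    1.05 -2.79] t 5.8 F [0.4 0.7 0.3] op 0.998 gf 0.0
```

View pics/c3.png

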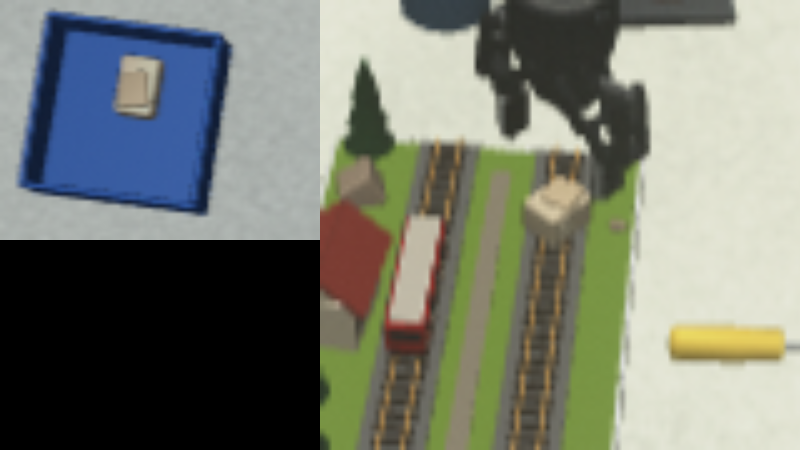

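Chip_a is in the bin at about (138,86), and the open fingers are lined up across chip_b, so I'll descend.

>>> servo_tool(
  motion=[
    [[0.1, -0.2, 2, 0, -1], [0.1, -0.2, 4.2, 0, -1], [0.1, -0.2, 4.2, 0, -1], [0.1, -0.2, 4.2, 0, 1], [0.1, -0.2, 4.2, 0, 1]],
  ],
)

```text
time_s: 6.4
eef_pos: [0.5566, -0.0793, 0.0601]
eef_rot: [0.001, -0.42, 0.907, -0.001]
wrist_force: [1.0, 0.2, 0.3]
opening: 0.695
grasp_force: 0.0
```

>>> servo_tool(
  motion=[
    [[0, 0, 0, 0, 1], [0, 0, 0, 0, 1], [0, 0, 0, 0, 1], [0, 0, 0, 0, 1]],
  ],
)

```text
time_s: 6.8
eef_pos: [0.5565, -0.0797, 0.0597]
eef_rot: [0.001, -0.42, 0.908, -0.001]
wrist_force: [-0.3, 0.3, 6.5]
opening: 0.382
grasp_force: 61.2
```

>>> servo_tool(
  motion=[
    [[0, 0, -2, 0, 1], [0, 0, -5, 0, 1], [0, 0, -9, 0, 1], [0, 0, -12, 0, 1], [0, 0, -12, 0, 1]],
  ],
)

```text
time_s: 7.3
eef_pos: [0.5584, -0.0805, 0.1838]
eef_rot: [0.003, -0.42, 0.908, -0.003]
wrist_force: [0.6, -0.1, 0.0]
opening: 0.387
grasp_force: 60.3
```

```bash
python3 -c "
from h import *
to(.47,.356,.18,84.5)"
```

```text
shift [-27.54  35.     0.15] twist 55.1 yang 139.6 tilt -1.0 q [-0.35  0.23  1.71 -0.    1.2  -2.79] t 7.3 F [ 0.6 -0.1  0. ] op 0.387 gf 60.3
```

>>> servo_tool(
  motion=[
    [[-2.9, 3.7, 0, 8, 1], [-5.8, 7.4, 0, 16, 1], [-8.7, 11.1, 0, 24, 1], [-11.6, 14.8, 0, 32, 1], [-14.5, 18.5, 0, 40, 1]],
  ],
)

```text
time_s: 7.8
eef_pos: [0.5083, 0.1481, 0.1775]
eef_rot: [-0.001, -0.088, 0.996, 0.0]
wrist_force: [0.3, 0.1, -0.6]
opening: 0.381
grasp_force: 60.3
```

```bash
python3 -c "
from h import *
to(.47,.356,.16,84.5)"
```

```text
shift [ 0.14 21.14  1.76] twist 15.5 yang 100.0 tilt -1.0 q [ 0.06  0.17  1.79  0.    1.18 -1.69] t 7.8 F [ 0.3  0.1 -0.6] op 0.381 gf 60.3
```

>>> servo_tool(
  motion=[
    [[0, 4.5, 0, 8, 1], [0, 9, 0, 15.5, 1], [0, 13.5, 0, 15.5, 1], [0.1, 18, 0, 15.5, 1], [0.1, 20.8, 1, 15.5, 1]],
  ],
)

```text
time_s: 8.3
eef_pos: [0.4702, 0.3541, 0.1687]
eef_rot: [0.001, 0.044, 0.999, 0.001]
wrist_force: [0.6, -0.6, -0.3]
opening: 0.387
grasp_force: 60.3
```

```bash
python3 -c "
from h import *
to(.465,.356,.085,84.5)"
```

```text
shift [0.55 0.14 8.37] twist 0.5 yang 85.0 tilt -1.0 q [ 0.44  0.3   1.65  0.    1.19 -1.04] t 8.3 F [ 0.6 -0.6 -0.3] op 0.387 gf 60.3
```

>>> servo_tool(
  motion=[
    [[0.5, 0, 3, 0, 1], [0.5, 0, 6, 0, 1], [0.5, 0, 8.2, 0, 1], [0.5, 0, 8.2, 0, 1], [0.5, 0, 8.2, 0, -0.2]],
  ],
)

```text
time_s: 8.8
eef_pos: [0.4656, 0.3512, 0.0859]
eef_rot: [-0.001, 0.045, 0.999, -0.0]
wrist_force: [-1.0, 0.1, 0.9]
opening: 0.536
grasp_force: 0.0
```

>>> servo_tool(
  motion=[
    [[0, 0, 0, 0, -0.2], [0, 0, 0, 0, -0.2], [0, 0, 0, 0, -0.2]],
  ],
)

```text
time_s: 9.1
eef_pos: [0.4668, 0.3517, 0.0876]
eef_rot: [0.001, 0.045, 0.999, 0.001]
wrist_force: [0.5, -0.3, -0.2]
opening: 0.604
grasp_force: 0.0
```

>>> servo_tool(
  motion=[
    [[0, 0, -3, 0, -0.2], [0, 0, -7, 0, -0.2], [0, 0, -11, 0, -1], [0, 0, -15, 0, -1], [0, 0, -18, 0, -1]],
  ],
)

```text
time_s: 9.6
eef_pos: [0.4666, 0.3517, 0.2702]
eef_rot: [0.002, 0.045, 0.999, 0.001]
wrist_force: [0.2, 0.3, 0.7]
opening: 0.999
grasp_force: 0.0
```

```bash
python3 -c "
from h import *
to(.49,-.411,.28,45)"
```

```text
shift [ -9.13 -75.76  -1.11] twist 39.9 yang 84.9 tilt -1.0 q [ 0.44  0.19  1.57 -0.    1.38 -1.04] t 9.6 F [0.2 0.3 0.7] op 0.999 gf 0.0
```

>>> servo_tool(
  motion=[
    [[-0.6, -4.9, 0, 8, -1], [-1.2, -9.8, 0, 16, -1], [-1.8, -14.7, 0, 24, -1], [-2.4, -19.6, 0, 32, -1], [-3, -24.5, 0, 40, -1]],
  ],
)

```text
time_s: 10.1
eef_pos: [0.4738, 0.103, 0.2672]
eef_rot: [0.001, 0.386, 0.922, 0.0]
wrist_force: [1.0, -0.4, -0.4]
opening: 0.998
grasp_force: 0.0
```

```bash
python3 -c "
from h import *
to(.49,-.411,.28,20)"
```

```text
shift [-37.75 -34.93  -1.27] twist 24.6 yang 44.6 tilt -1.0 q [-0.03 -0.04  1.82 -0.    1.36 -0.81] t 10.1 F [ 1.  -0.4 -0.4] op 0.998 gf 0.0
```

>>> servo_tool(
  motion=[
    [[-3.5, -3.3, 0, 8, -1], [-7, -6.5, 0, 16, -1], [-10.6, -9.8, 0, 24.6, -1], [-14.2, -13.1, 0, 24.6, -1], [-17.8, -16.4, -0.5, 24.6, -1]],
  ],
)

```text
time_s: 10.6
eef_pos: [0.4828, -0.139, 0.2716]
eef_rot: [0.0, 0.572, 0.82, 0.0]
wrist_force: [1.8, 1.2, 0.0]
opening: 0.998
grasp_force: 0.0
```

```bash
python3 -c "
from h import *
to(.49,-.411,.28,20)"
```

```text
shift [-25.77  -8.75  -0.83] twist 0.3 yang 20.3 tilt -1.0 q [-0.52  0.    1.77  0.    1.37 -0.87] t 10.6 F [1.8 1.2 0. ] op 0.998 gf 0.0
```

Run:
```python
from h import *
c=snap('top','t3'); P=cloud(c)
a=cv2.resize(c['pixels'][110:240,100:330],None,fx=3,fy=3); cv2.imwrite('pics/c4.png',a[:,:,::-1])
p=win(P,395,430,180,225); rect(p[p[:,2]>.176],'cap')
```

```text
cap 227 [ 489.8 -409.5] [46.4 47.8] 36.4 z [0.1805 0.1876 0.1925]
```

View pics/c4.png

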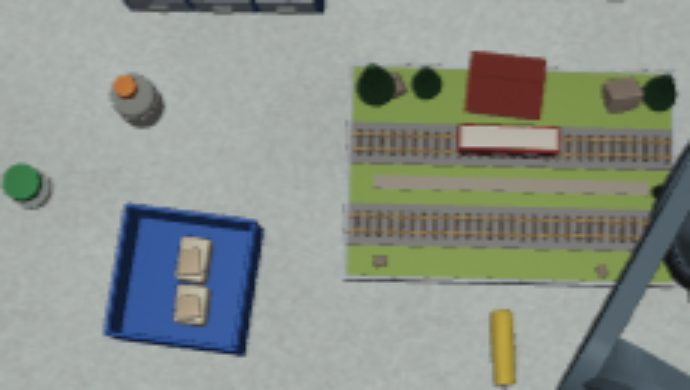

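>>> servo_tool(
  motion=[
    [[-4.7, -1.6, -0.5, 0, -1], [-9.4, -3.2, -0.8, 0, -1], [-14.1, -4.8, -0.8, 0, -1], [-18.8, -6.4, -0.8, 0, -1], [-23.5, -8, -0.8, 0, -1]],
  ],
)

```text
time_s: 11.15
eef_pos: [0.4898, -0.3872, 0.2802]
eef_rot: [0.001, 0.572, 0.821, -0.0]
wrist_force: [0.2, -0.0, -0.5]
opening: 1.002
grasp_force: 0.0
```

```bash
python3 -c "
from h import *
to(.49,-.411,.22,20)"
```

```text
shift [-2.23 -0.81  6.02] twist 0.3 yang 20.3 tilt -1.0 q [-0.86  0.27  1.45  0.    1.42 -1.21] t 11.15 F [ 0.2 -0.  -0.5] op 1.002 gf 0.0
```

Both offcuts lie in the bin at about (194,260) and (191,305) in the crop. The bystanders haven't moved.

>>> servo_tool(
  motion=[
    [[-2.2, -0.8, 0, 0, -1], [-2.2, -0.8, 3, 0, -1], [-2.2, -0.8, 6, 0, -1], [-2.2, -0.8, 6, 0, -1], [-2.2, -0.8, 6, 0, -1]],
  ],
)

```text
time_s: 11.65
eef_pos: [0.49, -0.4084, 0.2198]
eef_rot: [-0.0, 0.571, 0.821, 0.0]
wrist_force: [0.5, -0.8, -0.4]
opening: 1.004
grasp_force: 0.0
```

```bash
python3 -c "
from h import *
to(.49,-.411,.175,20)"
```

```text
shift [-0.25 -0.09  4.48] twist 0.3 yang 20.3 tilt -1.0 q [-0.88  0.35  1.47  0.    1.32 -1.23] t 11.65 F [ 0.5 -0.8 -0.4] op 1.004 gf 0.0
```

>>> servo_tool(
  motion=[
    [[-0.2, -0.1, 2, 0, -1], [-0.2, -0.1, 4.4, 0, -1], [-0.2, -0.1, 4.4, 0, -1], [-0.2, -0.1, 4.4, 0, -1], [-0.2, -0.1, 4.4, 0, 1]],
  ],
)

```text
time_s: 12.15
eef_pos: [0.4908, -0.4118, 0.178]
eef_rot: [0.002, 0.571, 0.821, -0.001]
wrist_force: [-0.4, 0.1, -0.4]
opening: 0.854
grasp_force: 0.0
```

>>> servo_tool(
  motion=[
    [[0, 0, 0, 0, 1], [0, 0, 0, 0, 1], [0, 0, 0, 0, 1], [0, 0, 0, 0, 1], [0, 0, 0, 0, 1]],
  ],
)

```text
time_s: 12.65
eef_pos: [0.4902, -0.4114, 0.176]
eef_rot: [0.001, 0.572, 0.821, -0.0]
wrist_force: [2.0, -0.4, 4.5]
opening: 0.546
grasp_force: 61.0
```

```bash
python3 -c "
from h import *
to(.49,-.41,.175,20);print(ctrl.get_obs()['eef_pos'],ctrl.get_obs()['torque'].round(2))"
```

```text
shift [0.14 0.03 0.1 ] twist 0.3 yang 20.3 tilt -1.0 q [-0.88  0.4   1.5   0.    1.24 -1.24] t 12.65 F [ 2.  -0.4  4.5] op 0.546 gf 61.0
[ 0.49023875 -0.41137907  0.17604836] [-0.13 -0.27 -0.03]
```

>>> servo_tool(
  motion=[
    [[0, 0, 0.3, 0, 1], [0, 0, 0.6, 0, 1], [0, 0, 0.8, 0, 1], [0, 0, 0.8, 0, 1]],
  ],
)

```text
time_s: 13.05
eef_pos: [0.4902, -0.4114, 0.1685]
eef_rot: [0.001, 0.572, 0.821, -0.0]
wrist_force: [0.0, 1.3, 9.3]
opening: 0.551
grasp_force: 61.6
```

>>> servo_tool(
  motion=[
    [[0, 0, 0.1, 0, 1], [0, 0, 0.1, -7, 1], [0, 0, 0.1, -14, 1], [0, 0, 0.1, -21, 1], [0, 0, 0.1, -28, 1]],
  ],
)

```text
time_s: 13.55
eef_pos: [0.4911, -0.4117, 0.1683]
eef_rot: [0.002, 0.354, 0.935, -0.001]
wrist_force: [3.4, 1.0, 10.2]
opening: 0.548
grasp_force: 61.7
```

```bash
python3 -c "
from h import *
to(.49,-.411,.175,20);print(ctrl.get_obs()['eef_pos'],ctrl.get_obs()['torque'].round(2))"
```

```text
shift [ 0.12 -0.02 -0.67] twist 28.6 yang 48.6 tilt -1.0 q [-0.88  0.41  1.51  0.    1.22 -1.73] t 13.55 F [ 3.4  1.  10.2] op 0.548 gf 61.7
[ 0.4911061  -0.41167421  0.16831351] [ 0.19 -0.56 -0.05]
```

>>> servo_tool(
  motion=[
    [[0, 0, 0, -8, 1], [0, 0, 0, -16, 1], [0, 0, 0, -24, 1], [0, 0, 0, -32, 1], [0, 0, 0, -40, 1]],
  ],
)

```text
time_s: 14.05
eef_pos: [0.4916, -0.4106, 0.1683]
eef_rot: [0.002, 0.012, 1.0, -0.0]
wrist_force: [4.8, 4.3, 13.0]
opening: 0.546
grasp_force: 61.9
```

>>> servo_tool(
  motion=[
    [[0, 0, 0, -2, 1], [0, 0, 0, -2, 1]],
  ],
)

```text
time_s: 14.25
eef_pos: [0.4915, -0.4106, 0.1683]
eef_rot: [0.002, -0.003, 1.0, -0.0]
wrist_force: [4.8, 4.3, 12.5]
opening: 0.547
grasp_force: 61.8
```

Run:
```python
from h import *
to(.49,-.411,.175,20);print(ctrl.get_obs()['eef_pos'],ctrl.get_obs()['torque'].round(2))
c=snap('top','t4'); s=snap('side','s4')
a=cv2.resize(c['pixels'][170:230,370:450],None,fx=5,fy=5); b=cv2.resize(s['pixels'][60:140,245:325],None,fx=5,fy=5)
cv2.imwrite('pics/c5.png',np.hstack([np.pad(a,((0,100),(0,0),(0,0))),b])[:,:,::-1])
```

```text
shift [ 0.15 -0.04 -0.67] twist 70.4 yang 90.4 tilt -1.0 q [-0.88  0.41  1.51  0.    1.22 -2.46] t 14.25 F [ 4.8  4.3 12.5] op 0.547 gf 61.8
[ 0.49153844 -0.41056222  0.16827482] [ 0.88 -0.59  0.01]
```

View pics/c5.png

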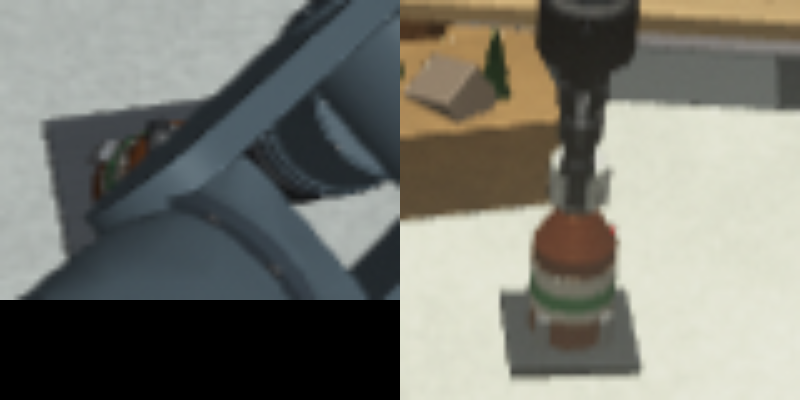

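The cap is gripped at about (580,180) and has turned 70° with no torque build-up. I'll lift gently.

>>> servo_tool(
  motion=[
    [[0, 0, -0.4, 0, 1], [0, 0, -0.8, 0, 1], [0, 0, -1.2, 0, 1], [0, 0, -1.4, 0, 1]],
  ],
)

```text
time_s: 14.75
eef_pos: [0.4909, -0.4097, 0.1793]
eef_rot: [0.001, -0.003, 1.0, 0.001]
wrist_force: [9.0, 0.1, -4.3]
opening: 0.549
grasp_force: 62.1
```

>>> servo_tool(
  motion=[
    [[0, 0, -0.3, 0, 1], [0, 0, -0.3, 0, 1]],
  ],
)

```text
time_s: 14.95
eef_pos: [0.4908, -0.4097, 0.1822]
eef_rot: [0.001, -0.003, 1.0, 0.001]
wrist_force: [6.5, 2.4, -0.1]
opening: 0.55
grasp_force: 62.3
```

>>> servo_tool(
  motion=[
    [[0, 0, -0.8, 0, 1], [0, 0, -1.6, 0, 1], [0, 0, -3, 0, 1], [0, 0, -4.4, 0, 1], [0, 0, -5.4, 0, 1]],
  ],
)

```text
time_s: 15.45
eef_pos: [0.4898, -0.4113, 0.2391]
eef_rot: [0.0, -0.002, 1.0, -0.001]
wrist_force: [0.5, -0.2, 0.1]
opening: 0.549
grasp_force: 63.1
```

>>> servo_tool(
  motion=[
    [[0, 0, 0, 0, 1], [0, 0, 0, 0, 1], [0, 0, 0, 0, 1], [0, 0, 0, 0, 1]],
  ],
)

```text
time_s: 15.85
eef_pos: [0.4894, -0.4106, 0.2365]
eef_rot: [-0.0, -0.002, 1.0, 0.001]
wrist_force: [-0.9, 0.0, -0.0]
opening: 0.549
grasp_force: 63.1
```

Run:
```python
from h import *
to(.49,-.411,.236,90)
c=snap('top','t5'); s=snap('side','s5')
a=cv2.resize(c['pixels'][120:320,80:400],None,fx=1.25,fy=1.25); b=cv2.resize(s['pixels'][60:140,245:325],None,fx=5,fy=5)
cv2.imwrite('pics/c6.png',np.hstack([np.pad(a,((0,150),(0,0),(0,0))),b])[:,:,::-1])
```

```text
shift [-0.06 -0.04  0.05] twist 0.3 yang 90.3 tilt -1.0 q [-0.88  0.34  1.45 -0.    1.35 -2.46] t 15.85 F [-0.9  0.  -0. ] op 0.549 gf 63.1
```

View pics/c6.png

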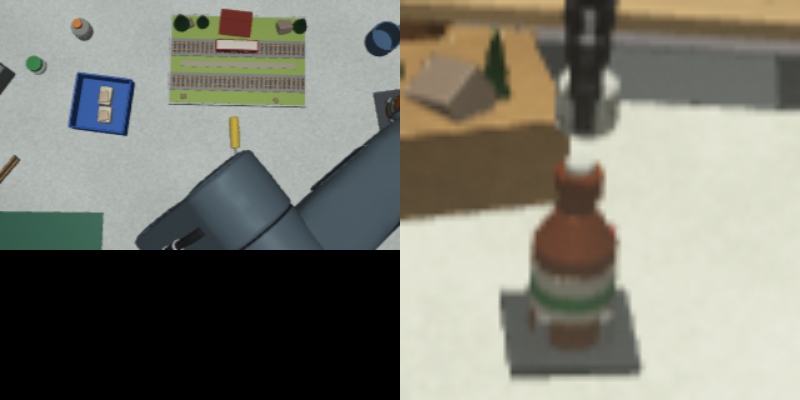

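The cap hangs level at about (588,105), clear of the open mouth at (580,165). Both chips are in the bin.

```bash
python3 -c "
from bench import ctrl
print(ctrl.hand_in())"
```

```text
the job is handed in; nothing more can be done
None
```

I've handed the job in: both offcuts are in the scrap bin, and the opened cap is held level about 6 cm above the bottle, with no bystander visibly shifted; the hand-in returned no verdict.

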